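# Open the drill-bit cupboard by its touch catch

## Task

Open up the drill-bit bay of the handleless bench cupboard: slide the reel of solder aside on the bench, out of the way of the cupboard's narrow door, press that door in at its free edge so that its touch catch lets go and it springs ajar by itself, then reach a finger behind it and swing it wide open, about square to the cupboard. Do not pick up or tip the reel, do not let the door knock it, keep the cupboard's wide door shut, and leave everything else where it stands.

Things in the scene. Friction and masses are not known exactly. Their poses are not given: they have to be found in the camera images.
- cupboard: Handleless bench cupboard, fixed: wood carcass 200 deep (x) x 380 wide (y) x 220 mm high, two white doors. Origin: centre of its underside, on the bench; x points from the doors to its back, z up. Carcass front at x = -0.100; shut doors 14 mm thick, front faces at x = -0.119, tops at 218 mm. Narrow door: y = -0.190 to -0.035; wide door: y = -0.032 to 0.190.
- bit_door (a joint): Narrow door's angle, rad: 0 shut, grows as its free edge (mid-cupboard) swings out, to 1.75. Hinge: upright, at the cupboard's end nearest the robot. Pressed in 3 mm near the free edge (3 to 4 N; stop at 4 to 5 mm) its touch catch lets go; when the push is taken away a plunger springs it to about 0.4, where it stays. The catch works once; then the door swings freely and stays where left.
- bit_door_hinge (a point): Point on the narrow door's hinge axis, level with the door's top edge (218 mm above the bench), in the plane of its back face (5 mm in front of the carcass). The door reaches 155 mm from here to its free edge; a small steel strike stands out 23 mm behind it near the free edge, 110 mm above the bench.
- bit_door_press (a point): Point on the front face of the narrow door, 25 mm in from its free edge (130 mm from the hinge) and 30 mm below its top edge; moves with the door.
- wide_door (a joint): Angle of the wide door in rad, 222 mm wide, hinged at the middle of the cupboard (the same way round as the narrow one); 0 shut. It has a touch catch of the same kind and would spring open if pressed.
- reel_center (a point): Centre (22 mm above the bench) of a reel of solder lying flat: black flanges 64 mm across, 45 mm high, bright metal winding, 0.2 to 0.4 kg. It stands loose before the narrow door, in its swing.
- reel: The same reel of solder; origin at the centre of its underside, z axis up through its core.
- ipa_bottle: Translucent bottle, 54 mm across, 130 mm high, standing before the wide door; origin at the centre of its underside. Leave it.
- flux_jar: Small amber jar, 48 mm across, 45 mm high, on the cupboard's top towards its back; origin at its underside. Leave it.
- tape_roll: Roll of tape lying flat, 72 mm across, 24 mm high, on the cupboard's top towards its back; origin at its underside. Leave it.
- screwdriver: Screwdriver, 170 mm long, lying on the bench well in front of the cupboard. Leave it.
- circuit_board: Green circuit board, 100 x 75 mm, 15 mm high with its parts, lying on the desk pad. Leave it.
- side_cutters: Side cutters, about 125 mm long, lying on the bench. Leave them.
- mug: White mug, 80 mm across, 90 mm high. Leave it.

How it is judged:
By the outcome, as a careful person would: the job done as asked, in the order asked, and still so for the second after the job is handed in, with the robot touching nothing.
It also fails if it takes over 58 s, if anything falls off the work surface, if the arm or the gripper's body presses on something with over 40 N, if the wrist force passes 120 N, or if a joint passes its speed limit or range.

## Robot

A 6-joint arm with a two-finger parallel gripper is mounted at the origin on the work surface. World frame = base frame: x ahead of the robot, y to its left, z up, the work surface at z = 0. Lengths are in mm, angles in rad, forces in N, time in s.
With the tool pointing down it reaches from about 350 to 775 mm from the base axis. Payload 7.3 kg.
Tool frame: the origin (TCP) lies on the centre line of the jaws, within the pads' length; the fingertips stand 17 mm ahead of it and the grasp point (between the pads) lies 2 mm behind it; z points along the fingers, y is the line along which they close (so a half turn about z gives the same grasp; the last joint's range is limited). The gripper opens to 92 mm and grips with 3 to 60 N. Pads are 19 mm wide; open, the fingers measure 130 mm over their backs; the gripper's body (75 mm by 190 mm) begins 47 mm behind the grasp point.
Start: joints at [-1.305, 0.342, 1.524, -0, 1.275, -0.146], TCP at [210.16, -481.122, 221.941] pointing down, gripper open.
Joint ranges: [-2.53, 2.53], [-0.77, 2.02], [0.04, 2.7], [-1, 4.14], [0.28, 2.66], [-3.11, 3.11]. Speed limits (rad/s): [2.57, 2.57, 3.14, 3.14, 3.14, 3.14].

## Interface

Orientations are given as [roll, pitch, yaw] about the fixed x, y, z axes, in that order (R = Rz(yaw) Ry(pitch) Rx(roll)).
In Python, from plant import bot gives the robot as it stands. The module is installed in compiled form; this text tells all that it offers.
- The arm moves only by the shell command python3 -m pendant 'ROWS'. ROWS is JSON, a list of rows, each a list of 3 entries, a list of its own where there are three numbers: the shift along the world's x, y, z as a fraction of full scale, then the turn, a rotation vector about the world's x, y, z as a fraction of full scale, then the opening, from -1 (shut) to 1 (fully open), so that 0 is half open. In form: [[[tx, ty, tz], [rx, ry, rz], claw], ...]. A call has exactly 10 rows; each row shifts and turns the commanded pose from where the row before left it; what a row does not reach is not made up. Full scale, the value 1, is 30 mm for a shift and 0.12 rad for a turn. A row lasts 1/12 s, in which the tool goes at most 41.7 mm and 7.16 degrees, less where a joint would pass 70% of its speed; a pose out of reach is approached as far as the arm can. A call with a number of a shift or a turn outside -1 to 1 is refused whole. A call with a gripper value outside its range is refused whole. The fingers move at their own pace and stop on an object; the grip force is fixed at half the most. Time passes only in rows, so rows that do not move let the fingers close, or fill a call up. It gives the time, the measured TCP pose, the force, the opening and the grip force at its end, in the units of the state.
- bot.get_obs(): the state, without advancing time (a new reading comes with each control period).
- bot.capture(name): name is "scene" or "top" or "wrist"; returns the picture (400x640x3 uint8, blue, green, red); there is no depth.
- bot.camera_params(name): a dict with "fovy" (degrees; the focal length in pixels is half the picture's height over the tangent of half this angle, whatever the lens; pixels are square), "cx", "cy" (the principal point, pixels), "camera_from_world" (4x4, takes a point from world to camera coordinates). Camera axes: x right, y down, z forward; pixel columns grow to the right and rows downward; lengths in mm; the calibration is good to about 2 mm. The wrist camera is an equidistant fisheye: a pixel r from the principal point sees the ray r / f radians off the axis. A picture is of the moment at which its call begins: read the wrist's pose just before it. camera_params takes no time and is no camera call; for the wrist camera it gives the pose at the moment of the call.
- bot.close_job(): hands the job in; it is judged then, once.
The state is a dict: "time": time; "joint_positions": joint angles; "dq": joint speeds; "tau": joint torques, N m; "tool_pos": TCP position; "tcp_rot": TCP orientation; "contact_force": force on the tool from outside, world axes, zero at the start; "moment": the same for the moment, N m; "grip_width": finger opening in mm; "finger_force": force on a finger pad.
Only numpy, scipy, OpenCV 4.12 (cv2) and the standard library are available. Lean on these libraries where they do the work, as an engineer would, in place of code of your own. Each camera call takes 0.05 s, during which the arm holds its last target. There are 200 camera calls.

## Working session

There is one attempt and no reset: what is moved stays moved. The work goes in short steps, Python scripts to look and compute and a shell command to move; the robot and the scene stay as the last step left them, time stands still between calls to the robot, and variables do not carry over. Pictures are saved under pics/ and viewed, at most 10 in all, crops included, and the job is handed in when it is done.

```bash
mkdir -p pics; ls; python3 - <<'E'
from plant import bot
import cv2,numpy as np
np.set_printoptions(precision=4,suppress=True)
o=bot.get_obs();print(o)
for n in("scene","top"):
    cv2.imwrite(f"pics/{n}0.png",bot.capture(n));print(n,bot.camera_params(n))
E
```

```text
pics
{'time': 0.0, 'joint_positions': array([-1.305 ,  0.3427,  1.525 , -0.    ,  1.2754, -0.146 ]), 'dq': array([ 0.0011, -0.0012, -0.0002,  0.0007, -0.0008,  0.0001]), 'tau': array([  0.0013, -43.1236, -24.4222,   0.0718,   0.0559,  -0.0001]), 'tool_pos': array([ 210.0295, -480.7166,  221.2648]), 'tcp_rot': array([-3.1401, -0.0002,  0.4118]), 'contact_force': array([-0.6926,  0.6758,  0.0729]), 'moment': array([-0.0179, -0.0073,  0.0144]), 'finger_force': 0.0, 'grip_width': 91.85686214926149}
scene {'fovy': 57.7055055848087, 'cx': 315.965133999567, 'cy': 197.62632885054137, 'camera_from_world': array([[  -0.0295,    0.9994,    0.0179,   71.9471],
       [   0.7413,    0.0339,   -0.6703, -347.2279],
       [  -0.6706,   -0.0065,   -0.7418, 1496.3126],
       [   0.    ,    0.    ,    0.    ,    1.    ]])}
top {'fovy': 45.471752151988696, 'cx': 321.86744420460553, 'cy': 191.11314761456586, 'camera_from_world': array([[   0.0297,   -0.9992,    0.0274,  -78.8547],
       [  -0.9882,   -0.0335,   -0.1496,  614.9379],
       [   0.1504,   -0.0226,   -0.9884, 1412.2942],
       [   0.    ,    0.    ,    0.    ,    1.    ]])}
```

View pics/scene0.png

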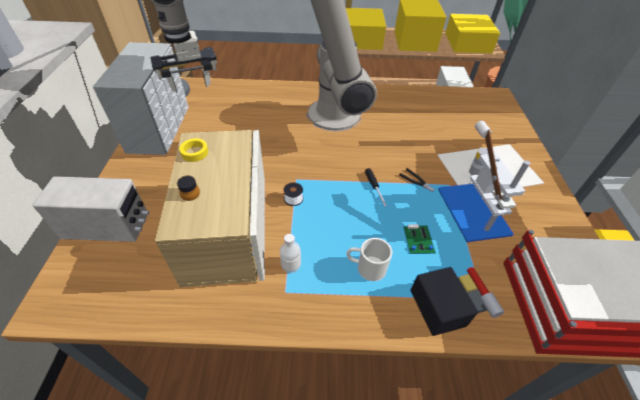

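View pics/top0.png

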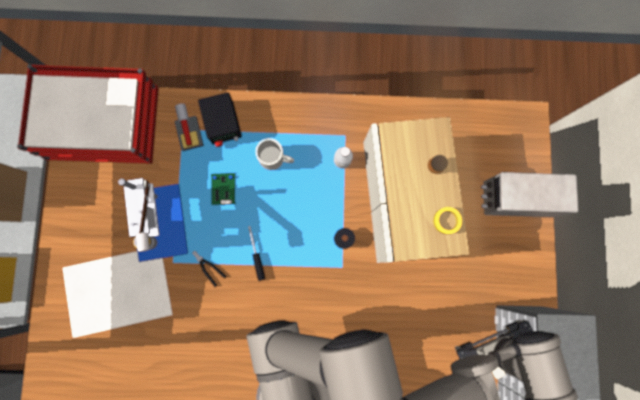

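The scene view shows the cupboard to the robot's right with its doors facing +y. In the top view the door strip runs from (372,124) to (385,262) with the gap near (383,205). The reel is at (344,238) and the bottle at (343,157).

```bash
cat > h.py <<'E'
from plant import bot
import cv2,numpy as np
np.set_printoptions(precision=4,suppress=True)
def ray(n,px):
    p=bot.camera_params(n);f=200/np.tan(np.radians(p["fovy"])/2);M=np.array(p["camera_from_world"])
    d=np.array([px[0]-p["cx"],px[1]-p["cy"]],float)/f
    if n=="wrist":
        r=np.linalg.norm(d);v=np.array([*(d*np.sin(r)/max(r,1e-9)),np.cos(r)])
    else: v=np.array([*d,1.])
    R=M[:3,:3];return -R.T@M[:3,3],R.T@v
def cast(n,px,z):
    c,v=ray(n,px);return c+v*(z-c[2])/v[2]
E
python3 - <<'E'
from h import *
im=cv2.imread("pics/top0.png")
c=im[110:275,325:475];cv2.imwrite("pics/c1.png",cv2.resize(c,None,fx=3.6,fy=3.6,interpolation=cv2.INTER_CUBIC))
hsv=cv2.cvtColor(im,cv2.COLOR_BGR2HSV)
m=((hsv[...,1]<60)&(hsv[...,2]>150)).astype(np.uint8);m[:, :362]=0;m[:,400:]=0;m[:110]=0;m[275:]=0
cs,_=cv2.findContours(m,0,2);k=max(cs,key=cv2.contourArea);r=cv2.minAreaRect(k);print(r,cv2.boxPoints(r))
b=((hsv[...,2]<70)).astype(np.uint8);b[:, :330]=0;b[:,360:]=0;b[:222]=0;b[255:]=0
cs,_=cv2.findContours(b,0,2)
for k in cs: print(cv2.contourArea(k),cv2.minEnclosingCircle(k))
E
```

```text
((376.8680419921875, 193.05755615234375), (138.28880310058594, 16.914936065673828), 83.13630676269531) [[360.2079 125.4194]
 [377.0016 123.398 ]
 [393.5282 260.6957]
 [376.7345 262.7172]]
241.0 ((344.70941162109375, 238.06021118164062), 9.231523513793945)
```

View pics/c1.png

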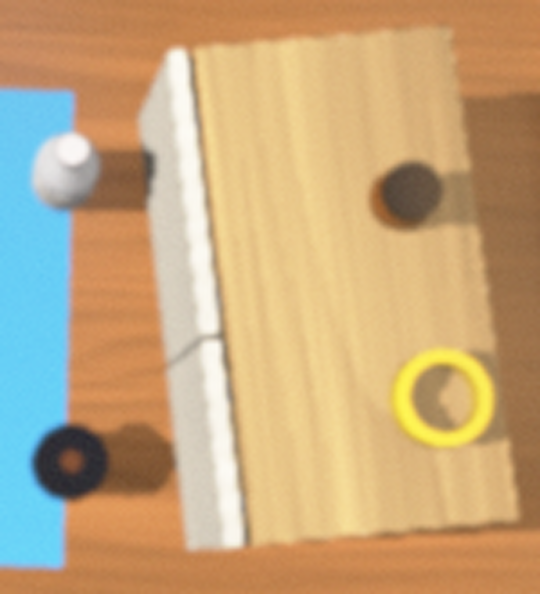

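The crop shows the door-top strip's front edge from about (170,50) to (221,548) and its back edge from (189,48) to (245,545). The gap between the doors is at (218,337), and the carcass back corners are at (452,30) and (520,518).

```bash
python3 - <<'E'
from h import *
P=lambda a,b:(325+a/3.6-.4,110+b/3.6-.4)
pts={'frontT far':P(170,50),'frontT near':P(221,548),'backT far':P(189,48),'backT near':P(245,545),'gapF':P(200,338),'gapB':P(219,336)}
for k,v in pts.items(): print(k,cast("top",v,218)[:2])
a,b=cast("top",P(452,30),220),cast("top",P(520,518),220);print('carc back',a,b,np.linalg.norm(a-b))
f,n=cast("top",pts['backT far'],218),cast("top",pts['backT near'],218);d=f-n;print(np.linalg.norm(d),np.degrees(np.arctan2(d[1],d[0])))
# centre from all 
corn=[(n,(-.105,-.19)),(f,(-.105,.19)),(a,(.1,.19)),(b,(.1,-.19)),(cast("top",pts['frontT far'],218),(-.119,.19)),(cast("top",pts['frontT near'],218),(-.119,-.19))]
W=np.array([c[0][:2] for c in corn]);L=np.array([c[1] for c in corn])*1000
w0,l0=W.mean(0),L.mean(0);U,S,V=np.linalg.svd((L-l0).T@(W-w0));R=V.T@np.diag([1,np.sign(np.linalg.det(U@V))])@U.T
t=w0-R@l0;print("R",R,np.degrees(np.arctan2(R[1,0],R[0,0])),"t",t,"\nres",(L@R.T+t-W))
g=lambda x,y:R@np.array([x,y])+t
for k,xy in dict(hinge=(-105,-190),press=(-119,-60),free=(-119,-35),gap=(-119,-33)).items():print(k,g(*xy))
np.savez("cup.npz",R=R,t=t)
r=cast("top",(344.7,238.1),45);print("reel top",r,"cup frame",R.T@(r[:2]-t))
# scene check reel
im=cv2.imread("pics/scene0.png")
h=cv2.cvtColor(im,cv2.COLOR_BGR2HSV);m=(h[...,2]<70).astype(np.uint8);m[:,:275]=0;m[:,310:]=0;m[:175]=0;m[210:]=0
cs,_=cv2.findContours(m,0,2)
for k in cs:
  if cv2.contourArea(k)>20:
    x,y,w,hh=cv2.boundingRect(k);print(x,y,w,hh)
bt=cast("top",(325+72/3.6,110+150/3.6),130);print("bottle top",bt,R.T@(bt[:2]-t))
s=cast("top",(258,265),10),cast("top",(251,228),10);print("screwdriver",s)
s=cast("scene",(293,186),45);print("reel scene",s)
E
```

```text
frontT far [ 784.7948 -187.7652]
frontT near [ 407.7128 -230.6777]
backT far [ 786.9383 -202.3755]
backT near [ 410.4253 -248.3781]
gapF [ 562.7806 -213.4122]
gapB [ 564.7637 -227.6714]
carc back [ 808.4187 -405.4283  220.    ] [ 436.2692 -452.0631  220.    ] 375.06005892868353
379.3129160462066 6.965914338080634
R [[ 0.119   0.9929]
 [-0.9929  0.119 ]] -83.16676531379746 t [ 610.6777 -328.821 ] 
res [[-0.8909  1.205 ]
 [-0.1032  0.4148]
 [ 2.8074 -0.0762]
 [-2.3439  1.3462]
 [ 0.3746 -0.295 ]
 [ 0.156  -2.5949]]
hinge [ 409.5344 -247.1731]
press [ 536.9453 -217.8051]
free [ 561.7677 -214.8306]
gap [ 563.7535 -214.5927]
reel top [ 476.2726 -132.5751   45.    ] cup frame [-210.8434 -110.101 ]
285 183 17 14
bottle top [ 723.4367 -121.5123  130.    ] [-192.4201  136.6236]
screwdriver (array([388.0438, 128.1458,  10.    ]), array([500.2211, 155.2979,  10.    ]))
reel scene [ 465.3869 -131.9491   45.    ]
```

```bash
python3 -m pendant '[[[0,0,1],[0,0,0],0],[[0,0,1],[0,0,0],0],[[0,0,1],[0,0,0.5],0],[[0.5,0.6,0.4],[0,0,0.9],0],[[0.7,0.8,0],[0,0,0.9],0],[[0.7,0.8,0],[0,0,0.9],0],[[0.7,0.8,0],[0,0,0.9],0],[[0.7,0.8,0],[0,0,0.9],0],[[0.7,0.8,0],[0,0,0.9],0],[[0.7,0.8,0],[0,0,0.9],0]]'
python3 -m pendant '[[[0.7,0.8,0],[0,0,0.9],0],[[0.7,0.8,0],[0,0,0.9],0],[[0.7,0.8,0],[0,0,0.9],0],[[0.7,0.8,0],[0,0,0.9],0],[[0.7,0.8,0],[0,0,0],0],[[0.7,0.8,0],[0,0,0],0],[[0.2,0.2,0],[0,0,0],0],[[0,0,0],[0,0,0],0],[[0,0,0],[0,0,0],0],[[0,0,0],[0,0,0],0]]'
python3 - <<'E'
from h import *
print(bot.get_obs());cv2.imwrite("pics/w1.png",bot.capture("wrist"));print(bot.camera_params("wrist"))
E
```

```text
time: 0.93
tool_pos: [351.8, -317.7, 323.7]
tcp_rot: [-3.141, -0.0, 1.233]
contact_force: [-0.7, 0.1, -0.2]
grip_width: 45.6
finger_force: 0.0
time: 1.77
tool_pos: [482.5, -170.0, 323.8]
tcp_rot: [-3.141, 0.0, 1.659]
contact_force: [0.1, -0.0, 0.4]
grip_width: 45.7
finger_force: 0.0
{'time': 1.7667, 'joint_positions': array([-0.4883,  0.2581,  1.3634, -0.0005,  1.5206, -0.5764]), 'dq': array([-0.0121, -0.0053, -0.0011,  0.002 , -0.0003,  0.0039]), 'tau': array([  0.7257, -40.3227, -26.3415,   0.0928,   0.0736,  -0.0007]), 'tool_pos': array([ 482.4539, -169.9948,  323.7573]), 'tcp_rot': array([-3.1409,  0.0002,  1.6589]), 'contact_force': array([ 0.0646, -0.0477,  0.3557]), 'moment': array([-0.0369, -0.092 ,  0.0415]), 'finger_force': 0.0, 'grip_width': 45.67426552989577}
{'fovy': 65.70646984690485, 'cx': 316.7548138472158, 'cy': 201.77393860711163, 'camera_from_world': array([[   0.9962,    0.0875,   -0.0007, -465.5416],
       [   0.0837,   -0.9499,    0.3011, -271.8712],
       [   0.0257,   -0.3   ,   -0.9536,  425.374 ],
       [   0.    ,    0.    ,    0.    ,    1.    ]])}
```

View pics/w1.png

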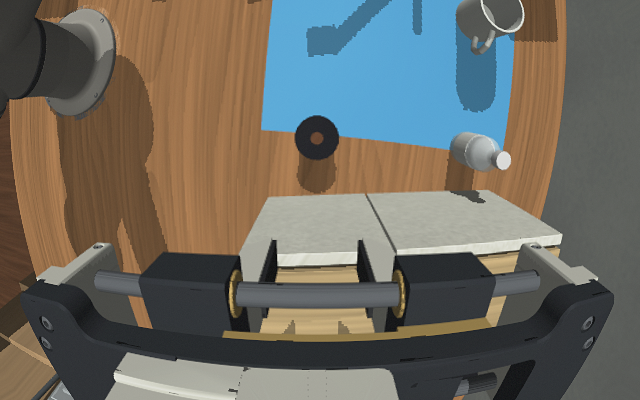

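The wrist view shows the reel at (317,138) on the pad's edge. The narrow door's free edge runs from (366,194) at the bottom to about (396,248) at the top, and the bottle is at right (475,150).

```bash
python3 - <<'E'
from h import *
im=cv2.imread("pics/w1.png")
m=(im.max(2)<60).astype(np.uint8);m[:,:280]=0;m[:,350:]=0;m[:105]=0;m[165:]=0
for k in cv2.findContours(m,0,2)[0]:
  if cv2.contourArea(k)>50:
    (c,r)=cv2.minEnclosingCircle(k);print(c,r,cast("wrist",c,45))
print("doorgap bottom",cast("wrist",(367,194),2),"left bottom",cast("wrist",(269,197),2),"right",cast("wrist",(491,190),2))
print("right top",cast("wrist",(561,236),218))
z=np.load("cup.npz");R,t=z['R'],z['t']
for xy in ((-119,-190),(-119,-33.5),(-119,190)):print(R@np.array(xy)+t)
E
```

```text
(316.5518493652344, 137.7213897705078) 21.870847702026367 [ 478.8231 -133.7191   45.    ]
doorgap bottom [ 569.7648 -221.9317    2.    ] left bottom [ 409.5176 -241.2188    2.    ] right [ 802.0415 -192.4109    2.    ]
right top [ 784.3699 -192.113   218.    ]
[ 407.8687 -233.2725]
[ 563.257  -214.6522]
[ 785.1694 -188.0601]
```

```bash
python3 -m pendant '[[[-0.15,-0.1,-1],[0,0,0],0],[[0,0,-1],[0,0,0],0],[[0,0,-1],[0,0,0],0],[[0,0,-1],[0,0,0],0],[[0,0,-1],[0,0,0],0],[[0,0,-1],[0,0,0],0],[[0,0,-1],[0,0,0],0],[[0,0,-1],[0,0,0],0],[[0,0,-1],[0,0,0],0],[[0,0,-0.8],[0,0,0],0]]'
python3 -m pendant '[[[0,0,0],[0,0,0],0],[[0,0.1,0],[0,0,0],0],[[0,0.2,0],[0,0,0],0],[[0,0.3,0],[0,0,0],0],[[0,0.3,0],[0,0,0],0],[[0,0.3,0],[0,0,0],0],[[0,0.3,0],[0,0,0],0],[[0,0.3,0],[0,0,0],0],[[0,0.3,0],[0,0,0],0],[[0,0.3,0],[0,0,0],0]]'
```

```text
time: 2.65
tool_pos: [477.4, -173.1, 28.2]
tcp_rot: [-3.141, -0.0, 1.658]
contact_force: [0.8, -0.2, 0.2]
grip_width: 45.8
finger_force: 0.0
time: 3.48
tool_pos: [479.4, -99.7, 30.7]
tcp_rot: [3.14, 0.002, 1.661]
contact_force: [-0.5, -5.2, 5.1]
grip_width: 45.8
finger_force: 3.1
```

```bash
python3 -m pendant '[[[0,0.3,0],[0,0,0],0],[[0,0.3,0],[0,0,0],0],[[0,0.3,0],[0,0,0],0],[[0,0.3,0],[0,0,0],0],[[0,0.3,0],[0,0,0],0],[[0,0.3,0],[0,0,0],0],[[0,0.15,0],[0,0,0],0],[[0,0.1,0],[0,0,0],0],[[0,0,0],[0,0,0],0],[[0,-0.4,0],[0,0,0],0]]'
python3 - <<'E'
from h import *
print(bot.get_obs()['tool_pos']);im=bot.capture("top");cv2.imwrite("pics/t2.png",cv2.resize(im[100:300,200:480],None,fx=2.5,fy=2.5))
E
```

```text
time: 4.32
tool_pos: [478.1, -48.7, 29.9]
tcp_rot: [-3.141, -0.001, 1.662]
contact_force: [-0.3, 1.2, 0.2]
grip_width: 46.3
finger_force: 0.0
[478.0883 -48.7333  29.9387]
```

View pics/t2.png

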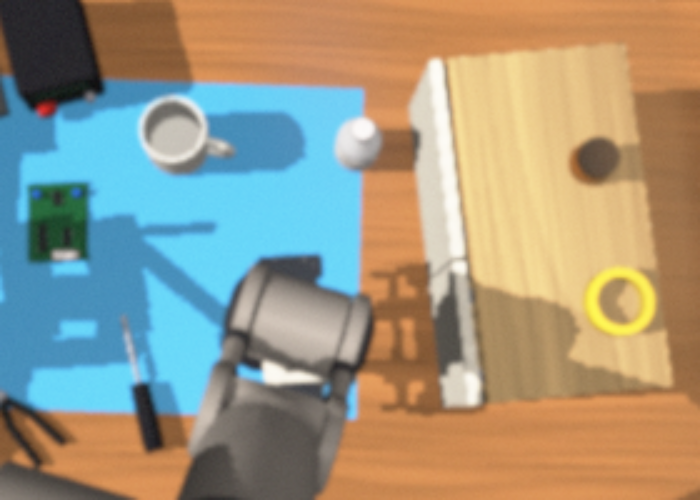

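The top view shows the arm hiding the reel, and the two doors are still shut. I'll rise, close the fingers and move to the press stand-off.

```bash
python3 -m pendant '[[[0,-0.2,0.5],[0,0,0],-1],[[0,0,1],[0,0,0],-1],[[0,0,1],[0,0,0],-1],[[0,-0.4,1],[0,0,0.25],-1],[[0.4,-0.8,1],[0,0,0],-1],[[0.4,-0.9,1],[0,0,0],-1],[[0.4,-0.9,0.2],[0,0,0],-1],[[0.4,-0.8,0],[0,0,0],-1],[[0.1,-0.3,0],[0,0,0],-1],[[0,0,0],[0,0,0],-1]]'
python3 - <<'E'
from h import *
im=bot.capture("wrist");cv2.imwrite("pics/w3.png",im)
m=(im.max(2)<60).astype(np.uint8);m[200:]=0;m[:,:200]=0
for k in cv2.findContours(m,0,2)[0]:
  if 300<cv2.contourArea(k)<6000:
    c,r=cv2.minEnclosingCircle(k);print(c,r,cv2.contourArea(k),cast("wrist",c,45))
E
```

```text
time: 5.2
tool_pos: [529.2, -181.0, 199.5]
tcp_rot: [-3.14, -0.001, 1.687]
contact_force: [0.6, 0.6, 0.1]
grip_width: 0.4
finger_force: 0.0
(286.16949462890625, 20.741798400878906) 31.913576126098633 2598.5 [477.3444 -11.6774  45.    ]
```

View pics/w3.png

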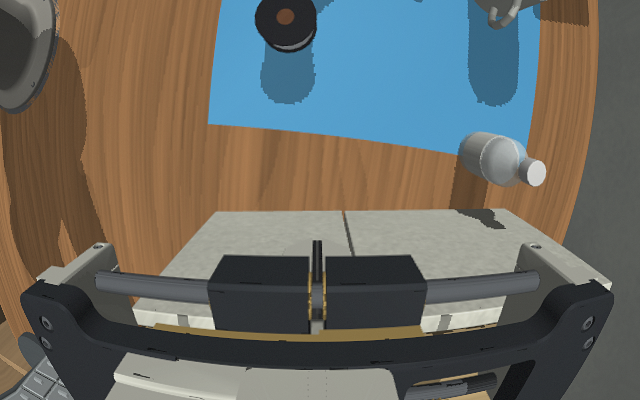

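The reel stands upright at about (477,-10), clear of the swing. The closed fingers sit in front of the narrow door, left of the gap line.

```bash
python3 -m pendant '[[[0.02,-0.2,0],[0,0,0],-1],[[0.02,-0.2,0],[0,0,0],-1],[[0.02,-0.2,0],[0,0,0],-1],[[0,-0.1,0],[0,0,0],-1],[[0,-0.1,0],[0,0,0],-1],[[0,-0.05,0],[0,0,0],-1],[[0,-0.05,0],[0,0,0],-1],[[0,-0.05,0],[0,0,0],-1],[[0,0,0],[0,0,0],-1],[[0,0,0],[0,0,0],-1]]'
```

```text
time: 6.08
tool_pos: [531.3, -207.8, 200.6]
tcp_rot: [3.142, -0.0, 1.69]
contact_force: [0.6, 0.3, 0.5]
grip_width: 0.4
finger_force: 0.0
```

```bash
python3 -m pendant '[[[0,-0.05,0],[0,0,0],-1],[[0,0,0],[0,0,0],-1],[[0,-0.05,0],[0,0,0],-1],[[0,0,0],[0,0,0],-1],[[0,-0.05,0],[0,0,0],-1],[[0,0,0],[0,0,0],-1],[[0,0,0],[0,0,0],-1],[[0,0,0],[0,0,0],-1],[[0,0,0],[0,0,0],-1],[[0,0,0],[0,0,0],-1]]'
```

```text
time: 6.92
tool_pos: [531.6, -212.1, 200.7]
tcp_rot: [3.141, -0.0, 1.69]
contact_force: [3.7, 4.1, 0.2]
grip_width: 0.1
finger_force: 2.0
```

```bash
python3 -m pendant '[[[0,-0.05,0],[0,0,0],-1],[[0,0,0],[0,0,0],-1],[[0,0,0],[0,0,0],-1],[[0,-0.05,0],[0,0,0],-1],[[0,0,0],[0,0,0],-1],[[0,0,0],[0,0,0],-1],[[0,0,0],[0,0,0],-1],[[0,0,0],[0,0,0],-1],[[0,0,0],[0,0,0],-1],[[0,0,0],[0,0,0],-1]]'
```

```text
time: 7.75
tool_pos: [531.6, -212.5, 200.7]
tcp_rot: [3.141, -0.005, 1.691]
contact_force: [3.8, 12.9, 2.9]
grip_width: 0.6
finger_force: 6.4
```

At the stop with 13 N, so the catch should be off. Retract, rise and look.

```bash
python3 -m pendant '[[[0,0.6,0],[0,0,0],-1],[[0,1,0],[0,0,0],-1],[[0,1,0],[0,0,0],-1],[[0,1,0.5],[0,0,0],-1],[[0,0.6,1],[0,0,0],-1],[[0,0,1],[0,0,0],-1],[[0,0,1],[0,0,0],-1],[[0,0,0.5],[0,0,0],-1],[[0,0,0],[0,0,0],-1],[[0,0,0],[0,0,0],-1]]'
python3 - <<'E'
from h import *
im=bot.capture("wrist");cv2.imwrite("pics/w4.png",im)
z=np.load("cup.npz");R,t=z['R'],z['t'];h=R@np.array([-105,-190])+t
p=bot.camera_params("wrist");f=200/np.tan(np.radians(p["fovy"])/2);M=np.array(p["camera_from_world"])
for a in(0,.3,.4,.5):
    w=h+R@np.array([-np.sin(a),np.cos(a)])*155
    c=(M@[*w,218,1])[:3];th=np.arctan2(np.hypot(*c[:2]),c[2]);print(a,w,c[:2]/np.hypot(*c[:2])*th*f+[p["cx"],p["cy"]])
E
```

```text
time: 8.58
tool_pos: [531.3, -90.1, 321.1]
tcp_rot: [3.141, 0.002, 1.689]
contact_force: [-1.1, -0.2, 0.1]
grip_width: 0.3
finger_force: 0.0
0 [ 563.4334 -228.7312] [331.4615 323.0377]
0.3 [ 551.1098 -184.0746] [325.6879 288.9012]
0.4 [ 544.1032 -170.2559] [320.525  276.8397]
0.5 [ 535.752  -157.2057] [313.6697 264.6935]
```

View pics/w4.png

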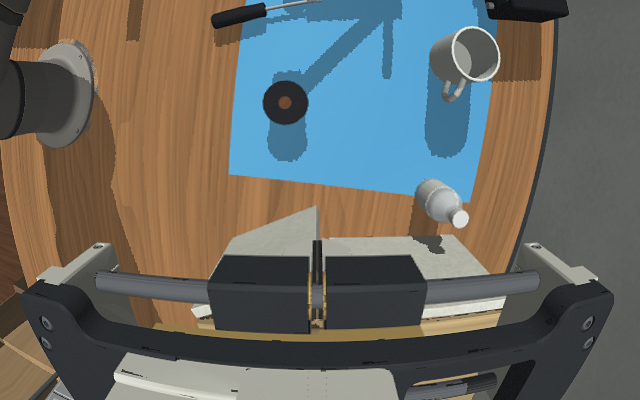

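The narrow door stands ajar, with its bottom free corner at (318,206). The wide door is shut and the reel at (285,102) is clear.

```bash
python3 - <<'E'
from h import *
z=np.load("cup.npz");R,t=z['R'],z['t'];h=R@np.array([-105,-190])+t
w=cast("wrist",(318,206),2)[:2];v=R.T@(w-h);r=np.hypot(*v)
print("edge",w,r,"angle",np.arctan2(-v[0],v[1])-np.arctan2(14,155))
print("insert",R@np.array([-127,-62])+t)
for a in np.arange(.4,1.6,.1):
    # finger centre: 115 along the door, s behind its back face (finger half-extents 10 along cup x, 12 along cup y)
    n=np.array([np.cos(a),np.sin(a)]);u=np.array([-np.sin(a),np.cos(a)])
    s=9.5*n[0]+12*n[1]
    print(round(a,2),h+R@(u*118+n*s))
E
```

```text
edge [ 541.7358 -167.8352] 154.1807147179659 angle 0.33117370350348196
insert [ 534.0076 -210.0999]
0.4 [ 518.6414 -200.2705]
0.5 [ 513.801  -190.1555]
0.6 [ 507.9346 -180.4269]
0.7 [ 501.0573 -171.1963]
0.8 [ 493.1982 -162.5786]
0.9 [ 484.4015 -154.6897]
1.0 [ 474.7274 -147.6449]
1.1 [ 464.2525 -141.5556]
1.2 [ 453.07   -136.5268]
1.3 [ 441.2894 -132.6543]
1.4 [ 429.035 -130.022]
1.5 [ 416.4448 -128.6992]
1.6 [ 403.6683 -128.7379]
```

```bash
python3 -m pendant '[[[0.1,-1,0],[0,0,0],-1],[[0,-1,0],[0,0,0],-1],[[0,-1,0],[0,0,0],-1],[[0,-0.8,0],[0,0,0],-1],[[0,-0.3,-0.2],[0,0,0],-1],[[0,0,-0.8],[0,0,0],-1],[[0,0,-0.8],[0,0,0],-1],[[0,0,-0.8],[0,0,0],-1],[[0,0,-0.8],[0,0,0],-1],[[0,0,-0.6],[0,0,0],-1]]'
python3 -m pendant '[[[0,0,-0.4],[0,0,0],-1],[[-0.1,0.1,0],[0,0,0],-1],[[-0.15,0.15,0],[0,0,0],-1],[[-0.15,0.2,0],[0,0,0],-1],[[-0.15,0.25,0],[0,0,0],-1],[[-0.15,0.25,0],[0,0,0],-1],[[-0.15,0.25,0],[0,0,0],-1],[[-0.15,0.25,0],[0,0,0],-1],[[0,0,0],[0,0,0],-1],[[0,0,0],[0,0,0],-1]]'
```

```text
time: 9.47
tool_pos: [532.7, -211.2, 196.8]
tcp_rot: [-3.137, -0.003, 1.69]
contact_force: [0.5, 0.4, -0.1]
grip_width: 0.2
finger_force: 0.0
time: 10.3
tool_pos: [504.3, -168.3, 189.0]
tcp_rot: [3.141, 0.0, 1.691]
contact_force: [0.0, -0.4, -0.2]
grip_width: 0.9
finger_force: 0.0
```

```bash
python3 -m pendant '[[[-0.18,0.1,0],[0,0,0],-1],[[-0.18,0.1,0],[0,0,0],-1],[[-0.15,0.13,0],[0,0,0],-1],[[-0.15,0.13,0],[0,0,0],-1],[[-0.16,0.12,0],[0,0,0],-1],[[-0.16,0.12,0],[0,0,0],-1],[[-0.17,0.1,0],[0,0,0],-1],[[-0.17,0.1,0],[0,0,0],-1],[[-0.19,0.08,0],[0,0,0],-1],[[-0.19,0.08,0],[0,0,0],-1]]'
python3 -m pendant '[[[-0.2,0.06,0],[0,0,0],-1],[[-0.2,0.06,0],[0,0,0],-1],[[-0.2,0.04,0],[0,0,0],-1],[[-0.2,0.04,0],[0,0,0],-1],[[-0.18,0.02,0],[0,0,0],-1],[[-0.15,0.02,0],[0,0,0],-1],[[-0.1,0,0],[0,0,0],-1],[[-0.08,0,0],[0,0,0],-1],[[0,0,0],[0,0,0],-1],[[0,0,0],[0,0,0],-1]]'
python3 - <<'E'
from h import *
print(bot.get_obs()['tool_pos']);im=bot.capture("top");cv2.imwrite("pics/t5.png",cv2.resize(im[100:300,280:480],None,fx=3,fy=3))
E
```

```text
time: 11.13
tool_pos: [452.8, -136.8, 188.6]
tcp_rot: [3.141, 0.0, 1.69]
contact_force: [-0.1, 0.2, 0.8]
grip_width: 1.0
finger_force: 0.2
time: 11.97
tool_pos: [414.0, -129.9, 188.6]
tcp_rot: [3.142, -0.0, 1.69]
contact_force: [0.3, 0.3, 0.4]
grip_width: 0.4
finger_force: 0.0
[ 414.0098 -129.885   188.6345]
```

View pics/t5.png

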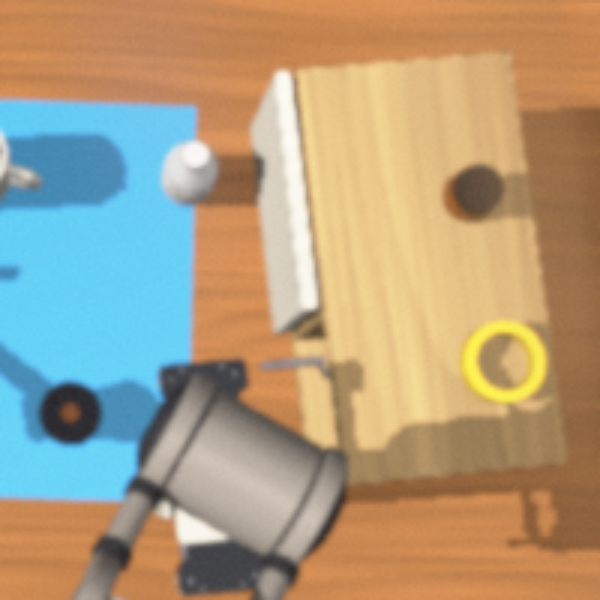

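The top view shows the wide door shut and the reel clear at (70,412), but the gripper hides the open door. Back the finger off, rise and look.

```bash
python3 -m pendant '[[[0.4,0,0],[0,0,0],-1],[[0.6,0,0],[0,0,0],-1],[[0.2,0,0.8],[0,0,0],-1],[[0,0,1],[0,0,0],-1],[[0,0,1],[0,0,0],-1],[[0,0.5,1],[0,0,0],-1],[[0.6,1,0],[0,0,0],-1],[[0.6,1,0],[0,0,0],-1],[[0.6,1,0],[0,0,0],-1],[[0.6,1,0],[0,0,0],-1]]'
python3 -m pendant '[[[0.6,1,0],[0,0,0],-1],[[0.6,1,0],[0,0,0],-1],[[0,1,0],[0,0,0],-1],[[0,1,0],[0,0,0],-1],[[0,1,0],[0,0,0],-1],[[0,1,0],[0,0,0],-1],[[0,0.6,0],[0,0,0],-1],[[0,0,0],[0,0,0],-1],[[0,0,0],[0,0,0],-1],[[0,0,0],[0,0,0],-1]]'
python3 - <<'E'
from h import *
im=bot.capture("top");cv2.imwrite("pics/t6.png",cv2.resize(im[100:300,280:480],None,fx=3,fy=3))
E
```

```text
time: 12.85
tool_pos: [522.8, 6.6, 302.8]
tcp_rot: [3.141, 0.0, 1.689]
contact_force: [0.1, -0.7, -0.1]
grip_width: 0.3
finger_force: 0.0
time: 13.68
tool_pos: [558.1, 202.5, 302.3]
tcp_rot: [-3.141, 0.001, 1.69]
contact_force: [0.7, 0.0, 0.4]
grip_width: 0.3
finger_force: 0.0
```

View pics/t6.png

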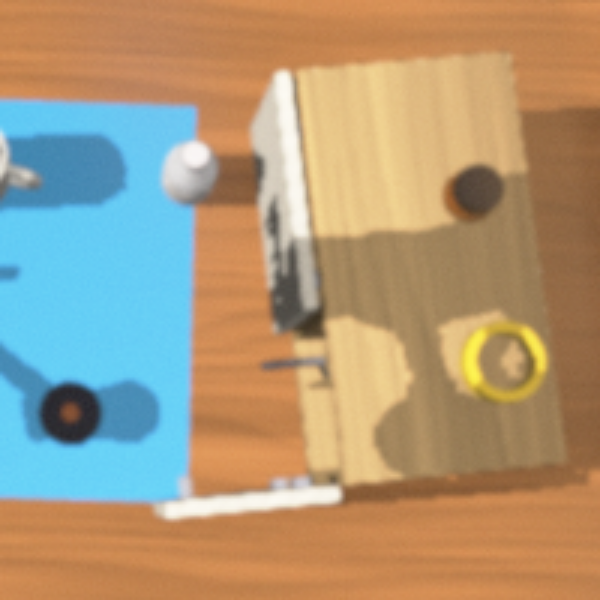

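The narrow door now stands out from the cupboard, its top strip running from (155,510) to (340,494). The wide door is shut and everything else is where it was.

```bash
python3 - <<'E'
from h import *
z=np.load("cup.npz");R=z['R']
P=lambda a,b:(280+a/3,100+b/3)
v=R.T@(cast("top",P(157,511),218)-cast("top",P(338,494),218))[:2]
print("angle",np.arctan2(-v[0],v[1]),np.hypot(*v))
E
```

```text
angle 1.5731743934949796 160.50267837812888
```

```bash
python3 -c "
from plant import bot
print(bot.close_job())"
```

```text
the job is handed in; nothing more can be done
None
```

I handed the job in at about 14 s. The narrow door measures 1.57 rad open, about square to the cupboard. The reel stands upright and clear of the swing, the wide door is shut, and everything else in the last view is where it was.

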